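# Put a sherd away in a lift-and-slide dry box

## Robot

A 6-joint arm with a two-finger parallel gripper is mounted at the origin on a cart in front of the work surface, level with it; the furniture and walls round the work are solid. World frame = base frame: x ahead of the robot, y to its left, z up, the work surface at z = 0. Lengths are in m, angles in degrees, forces in N, time in s.
With the tool pointing down it reaches from about 0.4 to 0.825 m from the base axis. Payload 7 kg.
Tool frame: the origin (TCP) lies midway between the tips of the shut fingers; the grasp point (between the pads) lies 19 mm behind it; z points along the fingers, y is the direction in which the jaws open and shut (so a half turn about z gives the same grasp; the last joint's range is limited). The gripper opens to 88 mm and grips with 3 to 60 N. Pads are 19 mm wide; open, the fingers measure 130 mm over their backs; the gripper's body (78 mm by 193 mm) begins 47 mm behind the grasp point.
Start: joints at [-59.41, 20.546, 0.682, 0, -70.136, -16.507], TCP at [0.164, -0.655, 0.227] pointing down, gripper open.
Joint ranges: [-176.03, 176.03], [-82.01, 121.73], [-58.28, 71.71], [-173.87, 95.51], [-174.79, -0.11], [-173.66, 173.66]. Speed limits (degrees/s): [136.94, 136.94, 172.46, 180, 180, 180].

## Interface

Orientations are given as a 3x3 rotation matrix whose columns are the frame's x, y, z axes.
In Python, from rig import robot gives the robot as it stands. Calls block until the motion is done:
- robot.goto(position, orientation): joint-space move of the TCP to a pose.
- robot.servo_line(position, ori=None, speed=0.15): straight line of the TCP; ori=None keeps the orientation; speed is the mean speed in m/s.
- robot.movej(angles): joint-space move.
- robot.move_gripper(opening): opening from 0.0 (shut) to 1.0 (fully open); the grip force is fixed at half the most; returns when the fingers have stopped.
- robot.dwell(seconds).
- robot.ik(position, orientation): joint angles nearest the present ones, or None.
- robot.grab_frame(name): name is "scene" or "side" or "wrist"; returns (picture, depth): 384x512x3 uint8, red, green, blue; 384x512 float32, m along the optical axis (not along the pixel's ray), 0 where there is no reading.
- robot.camera_info(name): a dict with "vfov" (degrees; the focal length in pixels is half the picture's height over the tangent of half this angle, whatever the lens; pixels are square), "cx", "cy" (the principal point, pixels), "k1" (the pictures are not rectified: a ray, as slopes to the right and down, at radius r is drawn at 1 + k1 r^2 times it, then the intrinsics apply), "view" (4x4, takes a point from world to camera coordinates); the wrist camera has in their place "T_tool_cam" (4x4, takes a point from camera to tool coordinates, whose origin is the TCP and whose axes are the flange's). Camera axes: x right, y down, z forward; pixel columns grow to the right and rows downward; lengths in m; the calibration is good to about 2 mm. A picture is of the moment at which its call begins: read the wrist's pose just before it. camera_info takes no time and is no camera call.
A pose or a line that the arm cannot do raises robot.Unreachable and nothing moves.
- robot.job_done(): hands the job in, once; it reports no verdict.
Readings, each from a call of its own:
- robot.read_t(): time.
- robot.read_qpos(): joint angles.
- robot.read_qvel(): joint speeds.
- robot.read_effort(): joint torques, N m.
- robot.read_position(): TCP position.
- robot.read_tcp_rot(): TCP orientation.
- robot.read_force(): force on the tool from outside, world axes, zero at the start.
- robot.read_ft_torque(): the same for the moment, N m.
- robot.read_grip_width(): opening from 0.0 (shut) to 1.0 (fully open).
Only numpy, scipy, OpenCV 4.12 (cv2) and the standard library are available. Lean on these libraries where they do the work, as an engineer would, in place of code of your own. Each camera call takes 0.05 s, during which the arm holds its last target.

## Task

Lift the dry box's recessed hatch off its seat by its handle and slide it along its channels fully onto the parking deck. Put the brown pottery sherd into the open well, setting it down gently rather than dropping it and letting go of it there, then slide the hatch back and let it sink flush into its seat so that the well is shut. Leave the adapter box and the scale bar lying near the sherd where they are.

Things in the scene. Friction and masses are not known exactly. Their poses are not given: they have to be found in the camera images.
- dry_box: Grey storage box fixed to the worktop, 139 x 258 x 57 mm (x, y, z), aluminium C-channels along its two long (y) sides. Origin: centre of its underside, z up. The open-topped well is in the -y half, the parking deck in the +y half. Channel lips (underside z = 53 mm, top 57 mm) overhang the hatch's x edges all along, so it can only be raised a little and slid in y, not lifted out.
- hatch: Loose steel plate 110 x 112 x 8 mm (x, y, z) with a black bridge handle, about 0.3 kg. It starts in its seat, top flush with the deck. Origin: centre of the plate's underside; axes parallel to the box's. From its seat it can rise at most 15 mm (11 mm is best for sliding); it needs over 8 mm to clear the deck's edge. Nothing locks or springs; it slides on plain surfaces.
- handle (a point): Middle of the hatch's handle bar, 36 mm above the hatch's underside: bar 60 mm long in x, 12 mm thick in y, 12 mm high, 22 mm free below it to the plate (10 x 10 mm posts 23 mm either side of the middle in x). Axes as the hatch's. Grip it across y.
- seat (a point): Centre of the hatch's seat: a ledge round the well, 30 mm above the box's underside, at box y = -62 mm, in a recess 115 x 117 mm (x, y), 8 mm deep. The hatch's origin lies here when shut, with about 2.5 mm play each way. Axes as the box's.
- deck (a point): Middle of the parking place on the deck's top, at box y = +62 mm, 38 mm above the box's underside (8 mm above the seat). The hatch's origin lies about here when fully open, 124 mm from the seat; end stops in the channels are about 2.5 mm beyond. Axes as the box's.
- well (a point): Centre of the well's floor, at box y = -62 mm, 6 mm above the box's underside. The well is 99 x 101 mm (x, y); its floor is 24 mm below the seat and 51 mm below the tops of the channel lips. Axes as the box's.
- sherd: The one brown pottery sherd, an irregular flat-lying block 32 x 30 x 14 mm (x, y, z), about 36 g. Origin: centre of its underside, z up. Can be gripped across its y (30 mm).
- usb_adapter: Bystander: black adapter box 42 x 75 x 28 mm. Origin: centre of underside.
- scale_bar: Bystander: flat photo scale bar 20 x 112 x 4 mm. Origin: centre of underside.

How it is judged (in metres and radians):
On the way, in this order (a step that is already met when the one before it is completed fails the run):
1. the hatch is lifted clear of its seat (more than 6 mm up) (z of hatch in the frame of dry_box above 0.036 m), for 0.05 s.
2. the hatch has been slid fully onto the parking deck (at least 114 mm from its seat), uncovering the well (y of hatch in the frame of dry_box above 0.052 m), for 0.2 s.
3. the sherd lies in the well, released, with the hatch still open (x of sherd in the frame of well between -0.05 and 0.05 m and y of sherd in the frame of well between -0.051 and 0.051 m and z of sherd in the frame of well below 0.02 m and linear speed of sherd below 0.02 m/s and contact force between the fingers and sherd below 0.05 N and y of hatch in the frame of dry_box above 0.045 m), for 0.2 s.
At the end, for the whole second after the job is handed in: The hatch lies level in its seat over the well (within 2 mm of seated height and 6 mm of the seat's centre, tilt under 0.03 rad), at rest; the sherd lies at rest in the well beneath it (z of hatch in the frame of dry_box below 0.032 m and angle between hatch's own z axis and vertical below 0.03 rad and y of hatch in the frame of dry_box between -0.068 and -0.056 m and linear speed of each of hatch, sherd below 0.02 m/s and x of sherd in the frame of well between -0.05 and 0.05 m and y of sherd in the frame of well between -0.051 and 0.051 m and z of sherd in the frame of well below 0.024 m); the robot touches nothing.
It fails at once if the sherd is dropped (falls untouched faster than 0.7 m/s, about 25 mm) (linear speed of sherd above 0.7 m/s and contact force between the fingers and sherd below 0.01 N).
It fails at once if a bystander is moved by more than 30 mm (distance of any of usb_adapter, scale_bar from where it was at the start of the episode above 0.03 m).
It also fails if it takes over 67 s, if anything falls off the work surface, if the arm or the gripper's body presses on something with over 40 N, if the wrist force passes 120 N, or if a joint passes its speed limit or range.

## Working session

There is one attempt and no reset: what is moved stays moved. The work goes in short steps, each a Python script; the robot and the scene stay as the last script left them, time stands still between calls to the robot, and variables do not carry over. Pictures are saved under pics/ and viewed, and the job is handed in when it is done.

```bash
ls; mkdir -p pics; cat > h.py <<'E'
import numpy as np, cv2
from rig import robot
def save(n,img): cv2.imwrite(f'pics/{n}.png',cv2.cvtColor(img,cv2.COLOR_RGB2BGR))
def cloud(name):
    p=robot.read_position();R=robot.read_tcp_rot()
    img,d=robot.grab_frame(name);c=robot.camera_info(name)
    h,w=d.shape;f=h/2/np.tan(np.radians(c['vfov'])/2)
    K=np.array([[f,0,c['cx']],[0,f,c['cy']],[0,0,1]])
    u,v=np.meshgrid(np.arange(w),np.arange(h))
    pts=np.stack([u.ravel(),v.ravel()],1).astype(np.float64).reshape(-1,1,2)
    n=cv2.undistortPoints(pts,K,np.array([c['k1'],0,0,0.])).reshape(h,w,2)
    P=np.dstack([n*d[...,None],d])
    if 'view' in c: T=np.linalg.inv(np.array(c['view']))
    else:
        W=np.eye(4);W[:3,:3]=R;W[:3,3]=p;T=W@np.array(c['T_tool_cam'])
    X=P@T[:3,:3].T+T[:3,3]; X[d<=0]=np.nan
    return img,X
E
python3 - <<'E'
from h import *
for n in('scene','side','wrist'):
    i,X=cloud(n);save(n+'0',i);np.save(n+'0.npy',X)
    c=robot.camera_info(n); print(n,c['k1'],c['vfov'],np.nanmin(X,(0,1)),np.nanmax(X,(0,1)))
print(robot.read_t(),robot.read_tcp_rot(),robot.read_force())
E
```

```text
pics
scene -0.105952173171152 44.55909399887308 [-0.35442873 -2.28535509 -0.97116022] [1.87684384 0.7987069  0.69544493]
side -0.023669139987514746 50.91196797005781 [-1.79026321 -1.07196474 -0.97418689] [0.92599041 2.21887227 0.79737536]
wrist -0.008789585799009531 61.066450908374804 [-0.14994016 -1.41317634 -0.9635874 ] [0.41727612 0.50880433 0.34141452]
0.15 [[-9.69964537e-01 -2.43245977e-01 -4.37325894e-04]
 [-2.43246333e-01  9.69963809e-01  1.19594307e-03]
 [ 1.33281950e-04  1.26640028e-03 -9.99999189e-01]] [-0.52788309  0.01194693 -0.75330391]
```

View pics/scene0.png

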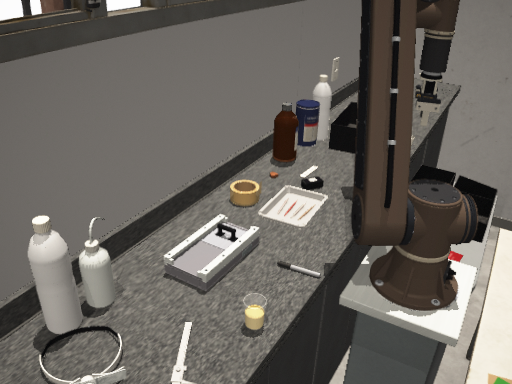

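View pics/side0.png

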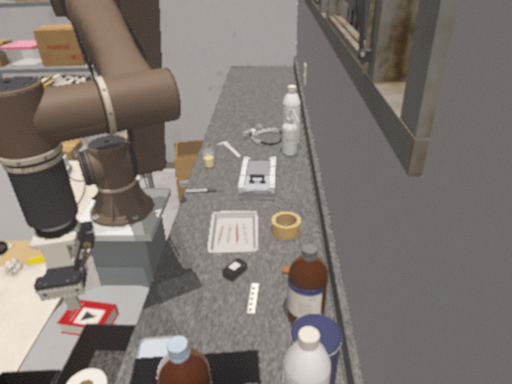

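View pics/wrist0.png

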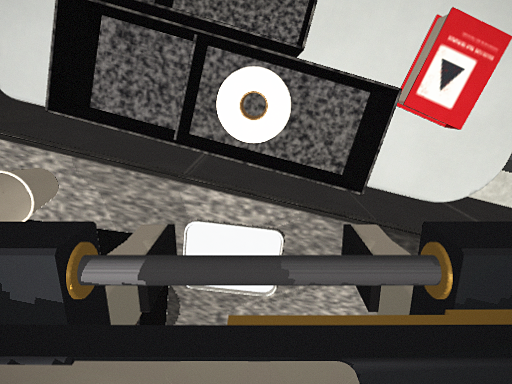

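The scene view shows the box at about (213,250), sherd at (273,174), adapter at (312,182) and scale bar at (309,172). In the side view the sherd is at (286,269), beside the tall brown bottle. Next I'll get world positions for these.

```bash
python3 - <<'E'
from h import *
S=np.load('scene0.npy');D=np.load('side0.npy')
for n,X,L in(('scene',S,[(213,250),(273,174),(312,182),(309,172),(226,229),(285,135),(245,192),(293,205),(280,158),(206,218),(176,275),(258,235)]),('side',D,[(258,176),(286,269),(235,269),(253,297),(307,290),(286,225),(234,232)])):
    for u,v in L: print(n,(u,v),X[v,u].round(3))
i=cv2.imread('pics/scene0.png');cv2.imwrite('pics/sc_crop.png',cv2.resize(i[120:300,150:340],None,fx=4,fy=3.3,interpolation=cv2.INTER_CUBIC)[:600])
i=cv2.imread('pics/side0.png');cv2.imwrite('pics/si_crop.png',cv2.resize(i[150:320,180:340],None,fx=3.5,fy=3.5,interpolation=cv2.INTER_CUBIC))
E
```

```text
scene (213, 250) [0.501 0.216 0.041]
scene (273, 174) [ 0.613 -0.336  0.014]
scene (312, 182) [ 0.45  -0.328  0.03 ]
scene (309, 172) [ 0.514 -0.447  0.004]
scene (226, 229) [0.508 0.142 0.067]
scene (285, 135) [ 0.639 -0.473  0.12 ]
scene (245, 192) [ 0.597 -0.107  0.046]
scene (293, 205) [ 0.45  -0.177  0.008]
scene (280, 158) [ 0.654 -0.47   0.019]
scene (206, 218) [0.649 0.044 0.005]
scene (176, 275) [0.542 0.329 0.013]
scene (258, 235) [0.439 0.079 0.036]
side (258, 176) [0.515 0.132 0.068]
side (286, 269) [ 0.613 -0.349  0.014]
side (235, 269) [ 0.462 -0.369  0.031]
side (253, 297) [ 0.518 -0.457  0.008]
side (307, 290) [ 0.655 -0.57   0.147]
side (286, 225) [ 0.62  -0.103 -0.   ]
side (234, 232) [ 0.44  -0.149  0.003]
```

View pics/sc_crop.png

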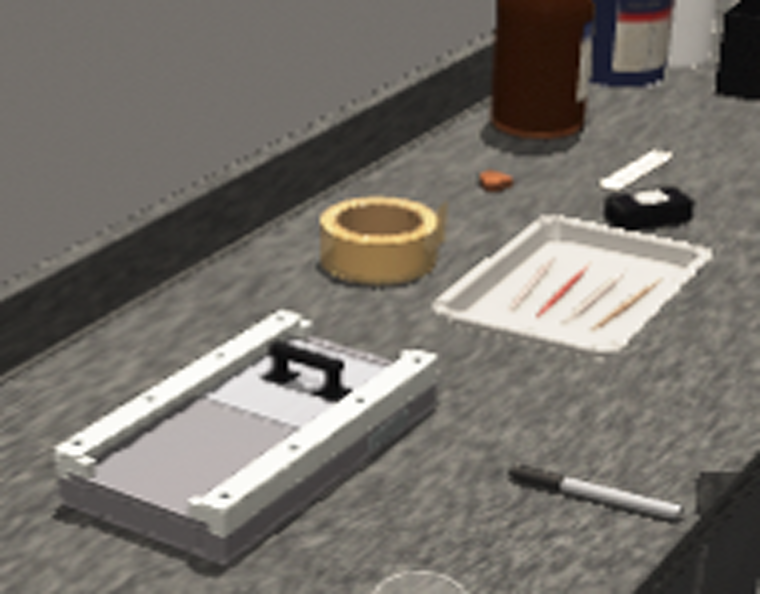

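View pics/si_crop.png

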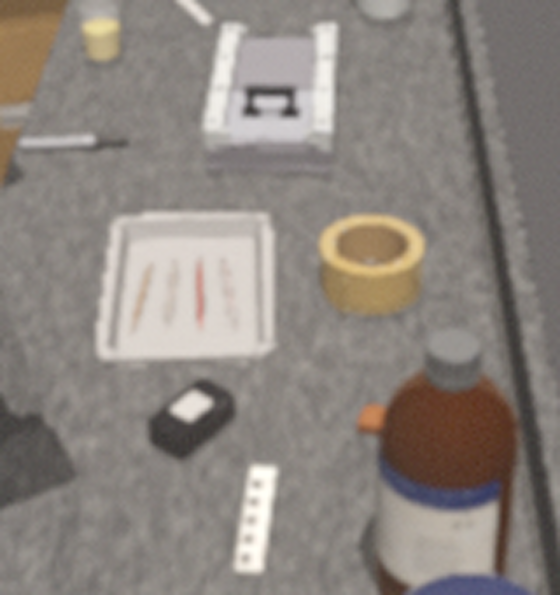

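```bash
python3 - <<'E'
from h import *
R=np.array([[-1,0,0],[0,1,0],[0,0,-1.]])
print(robot.camera_info('wrist'))
p=robot.read_position()
print(robot.ik([.5,-.33,.38],R), robot.ik([.5,.13,.33],R))
robot.servo_line([p[0],p[1],.38],speed=.3)
robot.goto([.5,-.33,.38],R)
i,X=cloud('wrist');save('w1',i);np.save('w1.npy',X)
robot.goto([.5,.14,.33],R)
i,X=cloud('wrist');save('w2',i);np.save('w2.npy',X)
print(robot.read_t(),robot.read_qpos(),robot.read_position())
E
```

```text
{'vfov': 61.066450908374804, 'cx': 258.80066812563314, 'cy': 189.11678362119417, 'k1': -0.008789585799009531, 'T_tool_cam': array([[ 3.19633718e-04, -9.63060863e-01, -2.69283626e-01,
         7.26079251e-02],
       [ 9.99999948e-01,  2.94491177e-04,  1.33765185e-04,
        -8.48237202e-04],
       [-4.95223627e-05, -2.69283655e-01,  9.63060907e-01,
        -1.58462544e-01],
       [ 0.00000000e+00,  0.00000000e+00,  0.00000000e+00,
         1.00000000e+00]])}
[-14.75244164  10.06444219   5.96998601   0.         -85.90554383
 -75.24755836] [  36.36735916    2.40892524   -9.01546145    0.          -78.57561331
 -126.36735916]
4.3417 [ 3.72304002e+01  2.68138616e+00 -8.71934318e+00  6.30594673e-03
 -7.85966487e+01 -1.27298275e+02] [0.50033266 0.139249   0.33008129]
```

View pics/w1.png

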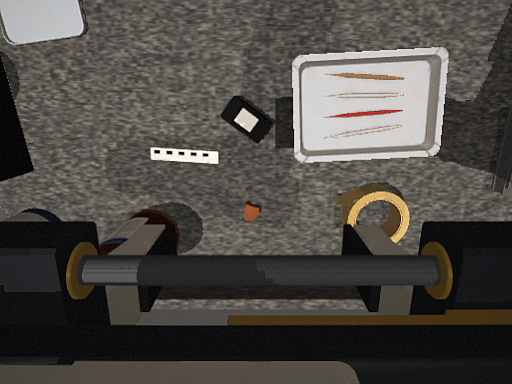

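View pics/w2.png

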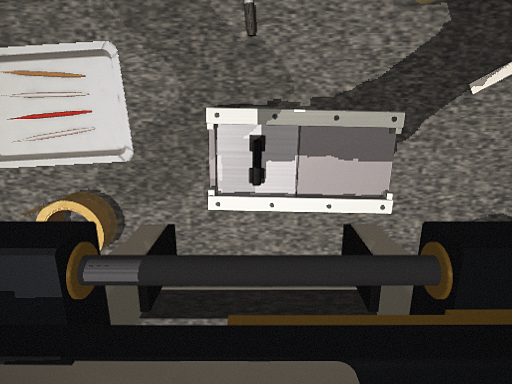

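w1 shows the sherd at (252,212), adapter (247,119), scale bar (185,155) and bottle near (150,230). w2 shows the box with its handle at (257,160), and the hatch on the image left (-y). Now I'll fit poses.

```bash
cat > fit.py <<'E'
from h import *
def rect(P):
    r=cv2.minAreaRect((P*1000).astype(np.float32)); return np.array(r[0])/1000,r[1],r[2]
E
python3 - <<'E'
from fit import *
X=np.load('w2.npy');i=cv2.cvtColor(cv2.imread('pics/w2.png'),cv2.COLOR_BGR2RGB).astype(int)
sub=np.zeros(X.shape[:2],bool);sub[100:218,195:410]=1
z=X[...,2]
for n,lo,hi in(('rails',.050,.0605),('handle',.062,.09),('hatch',.03,.045)):
    m=sub&(z>lo)&(z<hi)
    P=X[m]; print(n,m.sum(),np.median(P[:,2]),rect(P[:,:2]))
m=sub&(z>.062)&(z<.09);P=X[m];print(P.mean(0),P.min(0),P.max(0))
# rail direction
m=sub&(z>.050)&(z<.0605);P=X[m]
for s in(P[:,0]>.515,P[:,0]<.49):
    Q=P[s];print('rail',Q.min(0),Q.max(0),np.degrees(np.arctan(np.polyfit(Q[:,1],Q[:,0],1)[0])),rect(Q[:,:2]))
X=np.load('w1.npy');i=cv2.cvtColor(cv2.imread('pics/w1.png'),cv2.COLOR_BGR2RGB).astype(int)
m=(i[...,0]-i[...,2]>45)&(X[...,2]<.05);m[:190]=0;m[:,:235]=0;m[235:]=0;m[:,275:]=0
P=X[m];print('sherd',m.sum(),P.mean(0),P.min(0),P.max(0),rect(P[:,:2]))
E
```

```text
rails 5890 0.05741357212823958 (array([0.51202734, 0.19763297]), (258.2995910644531, 139.43411254882812), 88.72683715820312)
handle 414 0.07207126183193233 (array([0.51008643, 0.13550328]), (11.698054313659668, 58.731868743896484), 89.6255874633789)
hatch 12640 0.038462418071367216 (array([0.50530402, 0.19739302]), (258.6952819824219, 125.8996810913086), 88.7399673461914)
[0.50885616 0.13513718 0.07186515] [0.48070823 0.12949045 0.06455204] [0.53941367 0.14143546 0.07411113]
rail [0.55036645 0.06736798 0.0500336 ] [0.58390686 0.32499225 0.06040802] 1.2933984800388678 (array([0.56754071, 0.19627292]), (258.07073974609375, 28.483713150024414), 88.66070556640625)
rail [0.44005055 0.06970067 0.05004161] [0.4725813  0.32810302 0.06044281] 1.2895433085821348 (array([0.4560979 , 0.19890985]), (258.2375793457031, 27.662757873535156), 88.76016998291016)
sherd 223 [ 0.61520139 -0.34555557  0.0135654 ] [ 6.01061297e-01 -3.58571151e-01 -8.80577156e-05] [ 0.63071082 -0.33111295  0.01655006] (array([ 0.61716565, -0.34504318]), (27.697351455688477, 26.976213455200195), 74.96284484863281)
```

```bash
cat >> h.py <<'E'
A=np.radians(-1.28)
BX=np.array([np.cos(A),np.sin(A),0]);BY=np.array([-np.sin(A),np.cos(A),0]);BC=np.array([.512,.1977,0])
def box(x,y,z): return BC+BX*x+BY*y+np.array([0,0,z])
RB=np.column_stack([-BX,BY,[0,0,-1.]])
E
python3 - <<'E'
from h import *
robot.move_gripper(.5)
robot.goto(box(0,-.062,.13),RB)
robot.servo_line(box(0,-.062,.047),speed=.08)
print(robot.read_position(),box(0,-.062,.047),robot.read_force())
robot.move_gripper(0.0)
print(robot.read_t(),robot.read_grip_width(),robot.read_force())
robot.servo_line(box(0,-.062,.058),speed=.03)
print(robot.read_position(),robot.read_force())
i,X=cloud('scene');save('s3',i)
i,X=cloud('wrist');save('w3',i);print(robot.read_t())
E
```

```text
[0.510977   0.13593406 0.04747787] [0.51061502 0.13571547 0.047     ] [0.05508361 0.90080715 0.75443424]
7.875 0.13433975371496648 [-1.32070546  0.39298306  1.41742637]
[0.51057087 0.13570893 0.05809954] [-0.2996132   0.80083007 -4.44428073]
8.4917
```

View pics/w3.png

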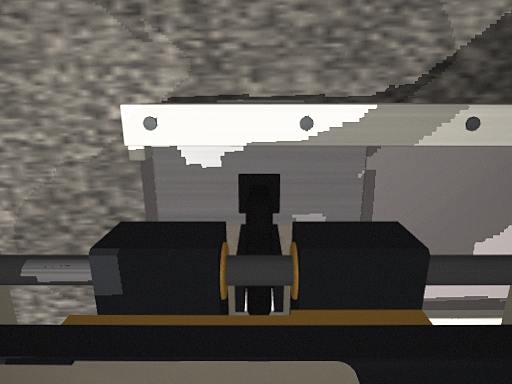

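The fingers hold the 12 mm bar (handle end at (259,195)). The force reading has dropped by about 6 N and the hatch edge has shifted relative to the seat, so the hatch is lifted. Now I'll slide it.

```bash
python3 - <<'E'
from h import *
for y in(-.03,.01,.05,.060):
    robot.servo_line(box(0,y,.058),speed=.08); print(y,robot.read_position().round(4),robot.read_force().round(1))
robot.servo_line(box(0,.060,.0552),speed=.03);print(robot.read_force(),robot.read_grip_width())
robot.move_gripper(.5);print(robot.read_force())
robot.servo_line(box(0,.060,.13),speed=.2)
robot.servo_line(box(-.02,-.02,.30),speed=.4)
i,X=cloud('wrist');save('w4',i);np.save('w4.npy',X);print(robot.read_t())
E
```

```text
-0.03 [0.5111 0.1682 0.0578] [ 0.  -0.1 -3.8]
0.01 [0.5119 0.2078 0.0578] [ 0.3 -0.3 -3.4]
0.05 [0.5128 0.2477 0.0578] [-0.  -0.  -3.5]
0.06 [0.5134 0.2578 0.058 ] [ 0.9 -0.  -3.1]
[-0.27826442  1.23586346 -3.51339762] 0.13319850190772692
[-0.39841712  0.57982794 -0.2825589 ]
12.8167
```

View pics/w4.png

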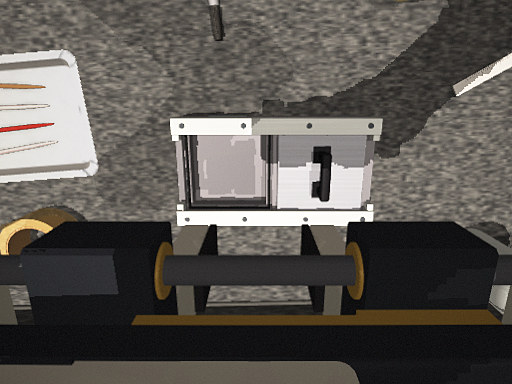

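```bash
python3 - <<'E'
from fit import *
X=np.load('w4.npy');m=np.zeros(X.shape[:2],bool);m[110:222,165:390]=1
z=X[...,2];m&=(z>.07)&(z<.09);P=X[m];c,_,_=rect(P[:,:2]);print('handle box y',(c-BC[:2])@BY[:2],(c-BC[:2])@BX[:2])
R=np.array([[-1,0,0],[0,1,0],[0,0,-1.]])
robot.goto([.52,-.30,.30],R)
i,X=cloud('wrist');save('w5',i);np.save('w5.npy',X)
robot.goto([.54,-.30,.22],R)
i,X=cloud('wrist');save('w6',i);np.save('w6.npy',X);print(robot.read_t())
for n in('scene0','side0','w1','w5','w6'):
    X=np.load(n+'.npy');z=X[...,2]
    m=(z>.03)&(z<.22)&(X[...,0]>.58)&(X[...,0]<.72)&(X[...,1]>-.53)&(X[...,1]<-.36)
    if m.sum(): print(n,m.sum(),np.percentile(X[m],[1,50,99],axis=0).round(3).tolist())
E
```

```text
handle box y 0.05847226200431415 -0.0010784770222593736
15.0917
scene0 1050 [[0.609, -0.527, 0.032], [0.643, -0.482, 0.123], [0.699, -0.463, 0.214]]
side0 194 [[0.61, -0.53, 0.057], [0.638, -0.523, 0.188], [0.709, -0.501, 0.219]]
w1 671 [[0.61, -0.53, 0.031], [0.611, -0.517, 0.09], [0.635, -0.481, 0.167]]
w5 610 [[0.612, -0.53, 0.032], [0.635, -0.519, 0.197], [0.647, -0.507, 0.211]]
w6 711 [[0.614, -0.502, 0.14], [0.624, -0.488, 0.156], [0.638, -0.478, 0.168]]
```

View pics/w5.png

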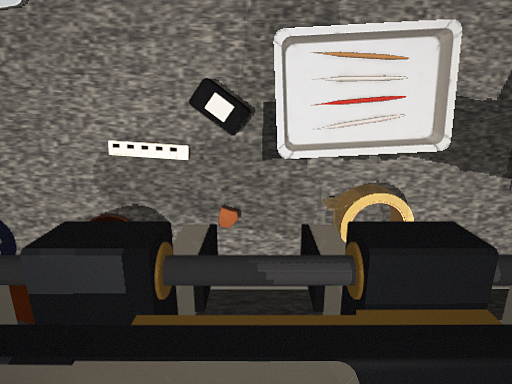

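View pics/w6.png

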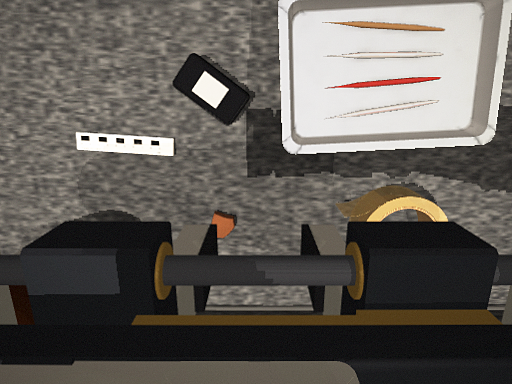

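The sherd is at (229,217) in w5 but partly near the finger. I'll step back for a clear close view.

```bash
python3 - <<'E'
from fit import *
R=np.array([[-1,0,0],[0,1,0],[0,0,-1.]])
robot.servo_line([.47,-.345,.20],R,speed=.3)
i,X=cloud('wrist');np.save('w7.npy',X);i=i.astype(int)
d=i[...,0]-i[...,2]
m=(d>40)&(abs(X[...,0]-.617)<.035)&(abs(X[...,1]+.345)<.035)
mt=m&(X[...,2]>.009)
v,u=np.where(m);print(m.sum(),mt.sum(),u.min(),u.max(),v.min(),v.max(),robot.read_t())
P=X[mt];print(P.mean(0),P.min(0),P.max(0),rect(P[:,:2]))
P=X[m];print(P.mean(0),rect(P[:,:2]))
h=cv2.convexHull((X[mt][:,:2]*1000).astype(np.float32)).reshape(-1,2);print(cv2.approxPolyDP(h,1.5,True).reshape(-1,2).round(1).tolist())
i=i.astype(np.uint8);v0,u0=max(v.min()-20,0),u.min()-30
save('w7',cv2.resize(i[v0:v.max()+20,u0:u.max()+30],None,fx=5,fy=5))
np.save('sherdtop.npy',X[mt])
E
```

```text
178 177 249 272 286 295 15.575
[ 0.62248773 -0.34705975  0.0140605 ] [ 0.61560858 -0.35939908  0.01242124] [ 0.63069751 -0.33142734  0.01660173] (array([ 0.62298151, -0.34509247]), (14.210203170776367, 28.063507080078125), 5.124289035797119)
[ 0.62256798 -0.34702539  0.01398935] (array([ 0.62243835, -0.34704156]), (25.14600944519043, 21.239957809448242), 66.0344467163086)
[[620.5, -359.3999938964844], [630.7000122070312, -354.6000061035156], [630.0, -343.6000061035156], [618.2999877929688, -331.3999938964844], [615.5999755859375, -342.3999938964844], [616.7999877929688, -355.70001220703125]]
```

View pics/w7.png

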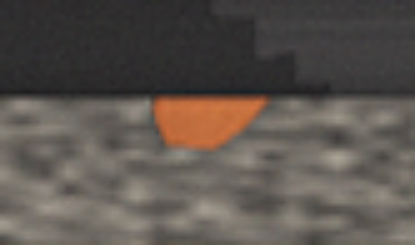

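```bash
python3 - <<'E'
from fit import *
R=np.array([[-1,0,0],[0,1,0],[0,0,-1.]])
robot.servo_line([.585,-.345,.18],R,speed=.3)
i,X=cloud('wrist');np.save('w8.npy',X);i=i.astype(int)
d=i[...,0]-i[...,2]
m=(d>40)&(abs(X[...,0]-.617)<.035)&(abs(X[...,1]+.345)<.035)
mt=m&(X[...,2]>.009)
v,u=np.where(m);print(m.sum(),mt.sum(),u.min(),u.max(),v.min(),v.max(),robot.read_t())
P=X[mt];print(P.mean(0),P.min(0),P.max(0),rect(P[:,:2]))
P=X[m];print(P.mean(0),rect(P[:,:2]))
h=cv2.convexHull((X[mt][:,:2]*1000).astype(np.float32)).reshape(-1,2);print(cv2.approxPolyDP(h,1.,True).reshape(-1,2).round(1).tolist())
for a in range(0,180,10):
    q=h@np.array([np.cos(np.radians(a)),np.sin(np.radians(a))]);print(a,np.ptp(q).round(1),end='; ')
i=i.astype(np.uint8);v0,u0=max(v.min()-30,0),u.min()-30
save('w8',cv2.resize(i[v0:v.max()+30,u0:u.max()+30],None,fx=4,fy=4,interpolation=cv2.INTER_CUBIC))
save('w8f',i)
E
```

```text
624 587 245 272 183 213 16.1667
[ 0.61543854 -0.3460182   0.01370237] [ 0.60012928 -0.35937632  0.00913182] [ 0.63141857 -0.33106146  0.01626904] (array([ 0.61764667, -0.34544043]), (27.801225662231445, 28.909015655517578), 74.0207748413086)
[ 0.61485576 -0.3457928   0.01317286] (array([ 0.61764667, -0.34544043]), (27.801225662231445, 28.909015655517578), 74.0207748413086)
[[630.5999755859375, -342.5], [617.9000244140625, -331.1000061035156], [607.0, -332.20001220703125], [600.0999755859375, -354.1000061035156], [619.9000244140625, -359.3999938964844], [629.5, -356.29998779296875], [631.4000244140625, -345.70001220703125]]
0 31.3; 10 32.3; 20 32.6; 30 32.2; 40 30.8; 50 29.1; 60 28.9; 70 28.1; 80 27.5; 90 28.3; 100 29.0; 110 30.4; 120 32.1; 130 32.9; 140 32.7; 150 31.5; 160 29.4; 170 29.5;
```

View pics/w8.png

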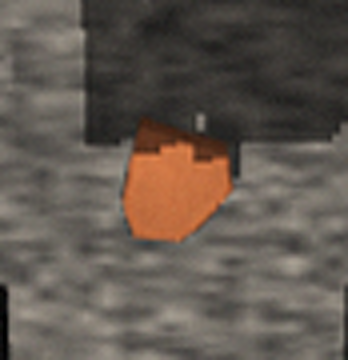

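View pics/w8f.png

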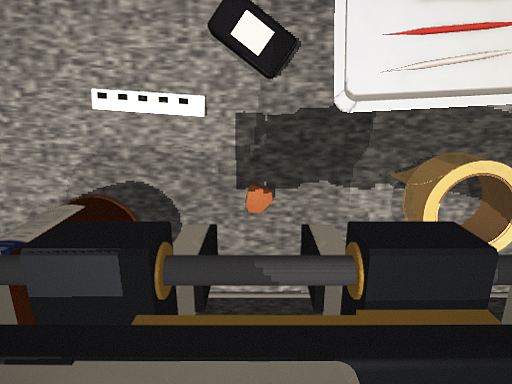

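Measured side views put the sherd's flatter opposing faces about 28 mm apart, along roughly 80° in the world. I'll grip there.

```bash
python3 - <<'E'
from fit import *
a=np.radians(80);Y=np.array([np.cos(a),np.sin(a),0]);R=np.column_stack([-np.array([Y[1],-Y[0],0]),Y,[0,0,-1]])
print(np.linalg.det(R))
robot.move_gripper(.62)
robot.goto([.613,-.3455,.10],R)
robot.servo_line([.613,-.3455,.004],speed=.08)
print(robot.read_position(),robot.read_force())
robot.move_gripper(0.0)
print(robot.read_grip_width()*88,robot.read_force(),robot.read_t())
robot.servo_line([.613,-.3455,.06],speed=.06)
print(robot.read_grip_width()*88,robot.read_force())
i,X=cloud('wrist');save('w9',i)
E
```

```text
0.9999999999999999
[ 0.61349168 -0.34567805  0.00472401] [-0.21445766 -0.72280049 -0.44666231]
26.894004696680412 [-0.31113123 -0.26883042  1.63151081] 19.0
26.681266450519363 [ 0.02644632 -0.41463045 -0.22616852]
```

View pics/w9.png

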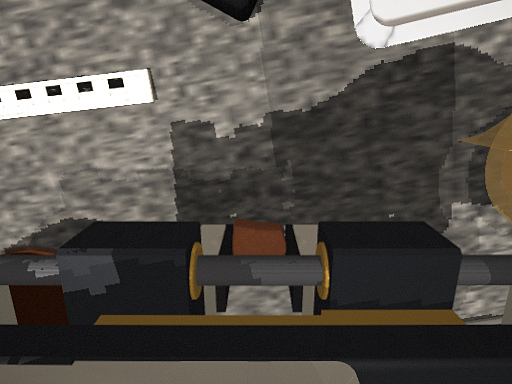

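The sherd is held between the fingers at (258,238), 27 mm wide. Now I'll place it in the well.

```bash
python3 - <<'E'
from fit import *
robot.servo_line([.613,-.3455,.16],speed=.2)
robot.goto(box(0,-.066,.16),RB)
print(robot.read_grip_width()*88)
robot.servo_line(box(0,-.066,.030),speed=.1)
robot.dwell(.1);f0=robot.read_force();print(f0)
for z in(.016,.013,.012,.011,.010):
    robot.servo_line(box(0,-.066,z),speed=.03);robot.dwell(.05);f=robot.read_force()-f0
    print(z,robot.read_position().round(4),f.round(2))
    if f[2]>2.5: break
robot.move_gripper(.5)
robot.dwell(.15)
print(robot.read_grip_width(),robot.read_force(),robot.read_t())
robot.servo_line(box(0,-.066,.13),speed=.12)
robot.dwell(.25)
robot.servo_line(box(-.02,-.02,.30),speed=.4)
i,X=cloud('wrist');save('w10',i);np.save('w10.npy',X);print(robot.read_t())
E
```

```text
27.022919805286172
[-0.6446924  -0.34494005 -0.41838498]
0.016 [0.5106 0.1317 0.0159] [-0.19  0.89 -0.45]
0.013 [0.5105 0.1317 0.0129] [ 0.67  1.48 -0.08]
0.012 [0.5105 0.1317 0.012 ] [1.36 0.09 0.03]
0.011 [0.5105 0.1317 0.011 ] [0.22 0.61 0.02]
0.01 [0.5107 0.1318 0.0101] [0.14 0.02 1.98]
0.49831507375535483 [-0.65963372 -0.16111525 -0.44705847] 26.6833
28.725
```

View pics/w10.png

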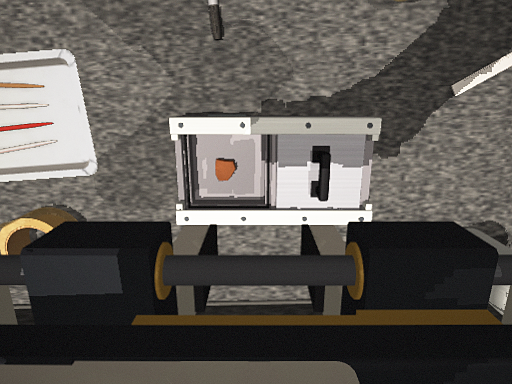

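The sherd lies in the well at (226,169) and the hatch is still parked, handle at (321,173). Time to close it.

```bash
python3 - <<'E'
from fit import *
robot.servo_line(box(0,.060,.13),speed=.25)
robot.servo_line(box(0,.060,.0552),speed=.08)
f0=robot.read_force();robot.move_gripper(0.0)
print(robot.read_grip_width(),robot.read_force(),robot.read_t())
robot.servo_line(box(0,.060,.0585),speed=.03);print(robot.read_force())
for y in(.03,-.02,-.0615):
    robot.servo_line(box(0,y,.0585),speed=.08);print(y,robot.read_position().round(4),robot.read_force().round(1))
robot.dwell(.2)
for z in(.054,.051,.049,.0478,.047):
    robot.servo_line(box(0,-.0615,z),speed=.03);robot.dwell(.08);f=robot.read_force()
    print(z,robot.read_position().round(4),f.round(2))
    if f[2]>6: break
print(robot.read_t())
E
```

```text
0.1329977354908465 [ 0.33951286 -1.37272368  2.32807863] 31.3417
[-1.18517035  0.22818829 -4.74973121]
0.03 [0.5129 0.2272 0.0587] [-0.4  0.5 -3.1]
-0.02 [0.5119 0.1778 0.0587] [ 0.   0.1 -3.8]
-0.0615 [0.5109 0.136  0.0587] [ 0.2  0.5 -4. ]
0.054 [0.5106 0.1363 0.0539] [ 0.42  0.56 -3.98]
0.051 [0.5106 0.1362 0.051 ] [-0.33  0.62 -3.19]
0.049 [0.5106 0.1362 0.049 ] [ 0.02 -0.83 -3.98]
0.0478 [0.5106 0.1362 0.0478] [-0.1   0.79 -3.03]
0.047 [0.5108 0.1363 0.0473] [-1.89  0.74  2.19]
35.4833
```

Contact came only at seated height. I'll release, retreat and check.

```bash
python3 - <<'E'
from fit import *
robot.move_gripper(.5)
robot.servo_line(box(0,-.0615,.13),speed=.12)
robot.servo_line(box(-.02,-.02,.30),speed=.4)
i,X=cloud('wrist');save('w11',i)
z=X[...,2];m=np.zeros(z.shape,bool);m[110:222,165:390]=1
h=m&(z>.062)&(z<.09);c,_,_=rect(X[h][:,:2]);print('handle',(c-BC[:2])@BY[:2],(c-BC[:2])@BX[:2],np.median(X[h][:,2]))
L=(X-BC);by=L@BY;bx=L@BX
def pl(s):
    Q=X[s];A=np.c_[Q[:,:2]-Q[:,:2].mean(0),np.ones(len(Q))];return np.linalg.lstsq(A,Q[:,2],rcond=None)[0].round(4),len(Q)
p=(z>.025)&(z<.05)&(abs(bx)<.038)
print('hatch',pl(p&(by>-.11)&(by<-.075)|p&(by>-.05)&(by<-.012)),'deck',pl(p&(by>.01)&(by<.11)))
print(robot.read_t(),robot.read_force())
E
```

```text
handle -0.06254156313250829 -0.0005491367526047855 0.07198307244121899
hatch (array([-0.0015,  0.0006,  0.0385]), 3086) deck (array([-0.0002, -0.0004,  0.0385]), 4224)
37.7167 [ 0.38452529  0.15317533 -0.84911241]
```

View pics/w11.png

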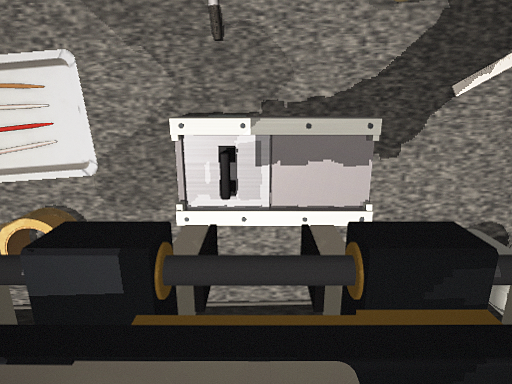

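The hatch is flush with the deck, level and over the well (handle at (228,172)).

```bash
python3 -c "
from h import *
robot.job_done();print(robot.read_t())"
```

```text
the job is handed in; nothing more can be done
the job is handed in; nothing more can be done
```

The job is done and handed in at about 38 s of the 67 s allowed; `job_done` gives no verdict, so I only have my own checks.

- **Hatch open:** I gripped the handle, lifted the hatch 11 mm and slid it onto the deck. The camera put it at box y = +58 to +60 mm, above the 52 mm needed.
- **Sherd:** I gripped it across about 27 mm and lowered it until a contact of about 2 N at the well floor. I let go there, and the picture showed it lying in the well.
- **Hatch shut:** I slid the hatch back and lowered it, and it met resistance only at seated height. My last check put the handle at box y = -62.5 mm. The plate top was level with the deck (both 38.5 mm), with a tilt of about 0.0015 rad.
- **Bystanders:** I never touched the adapter box or the scale bar, but I did not re-measure their positions at the end.

No check failed. The two readings of the open hatch differed by about 1.5 mm (camera 58.5 mm, arm 60 mm), which is within the camera calibration error.

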